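# Seat a knife-handle end cap in its fixture and swing the hold-down over it

## Robot

A 7-joint arm with a two-finger parallel gripper is mounted at the origin on the work surface. World frame = base frame: x ahead of the robot, y to its left, z up, the work surface at z = 0. Lengths are in m, angles in rad, forces in N, time in s.
With the tool pointing down it reaches from about 0.4 to 0.85 m from the base axis. Payload 4.5 kg.
Tool frame: the origin (TCP) lies on the centre line of the jaws, within the pads' length; the fingertips stand 14 mm ahead of it and the grasp point (between the pads) lies 5 mm behind it (nose_length is the distance from the TCP to the fingertips, in m); x points along the fingers, y is the direction in which the jaws open and shut, and the axes are right-handed (so a half turn about x gives the same grasp; the last joint's range is limited). The gripper opens to 88 mm and grips with 3 to 60 N. Pads are 18 mm wide; open, the fingers measure 123 mm over their backs; the gripper's body (75 mm by 187 mm) begins 45 mm behind the grasp point.
Start: joints at [-1.26, 0.689, -0.195, 1.565, 0.157, 0.902, -0.215], TCP at [0.171, 0.601, 0.253] pointing down, gripper open.
Joint ranges: [-3.01, 3.01], [-0.46, 2.08], [-1.47, 1.51], [0.13, 2.56], [-1, 4.14], [0.04, 2.09], [-2.66, 2.66]. Speed limits (rad/s): [2.57, 2.57, 3.14, 3.14, 3.14, 3.14, 3.14].

## Interface

Orientations are given as a unit quaternion [x, y, z, w].
In Python, from plant import get_state, snapshot, camera_params, finish_job, boxes_of, silhouettes, spot_point, nose_length gives the robot as it stands.
- The arm moves only by the tool apply_moves, never from a script. Its arguments are lists of equal length, an entry for each row: "delta_pos": the shift along the tool's x, y, z in cm, a list of three; "yaw": the turn about the tool's x in rad; "gripper": the opening in per cent of the stroke, from 0 (shut) to 100 (fully open). A call has 1 to 10 rows; each row is the pose to reach, as a shift and turn from the pose measured when the call began, along the tool's axes at that moment; what a row does not reach only later rows make up. A row lasts 1/12 s, in which the tool goes at most 41.7 mm and 7.16 degrees, less where a joint would pass 70% of its speed; a pose out of reach is approached as far as the arm can. A call with a gripper value outside its range is refused whole. The fingers move at their own pace and stop on an object; "force" is the grip in N (left out, the last holds). Time passes only in rows, so rows that repeat a pose let the fingers close. It gives the time, the measured TCP pose, the force and the opening at its end, in the units of the state.
- get_state(): the state, without advancing time (a new reading comes with each control period).
- snapshot(name): name is "side" or "top"; returns the picture (480x640x3 uint8, red, green, blue); there is no depth.
- camera_params(name): a dict with "fovy" (degrees; the focal length in pixels is half the picture's height over the tangent of half this angle, whatever the lens; pixels are square), "cx", "cy" (the principal point, pixels), "position" and "orientation" of the camera in the world. Camera axes: x right, y down, z forward; pixel columns grow to the right and rows downward; lengths in m; the calibration is good to about 2 mm. A picture is of the moment at which its call begins. camera_params takes no time and is no camera call.
- finish_job(): hands the job in, once; it reports no verdict.
Trained networks look in the newest picture that a camera, given by its name, has taken for a name from the list of things; names that differ only in an ending like _2 or _b are one class to them, and where a whole thing is asked for, a point or a joint stands for the part that bears it (a point fixed in the world has none). Each returns a list of dicts, best first, with "score" (0 to 1); they miss things now and then, are a little off and sometimes report something else, mostly with a low value. They report only what shows in the picture. A call takes as long as a camera call.
- boxes_of(thing, camera): "bbox" ([left, top, width, height] in pixels, round what is visible of it).
- silhouettes(thing, camera): "mask" (480x640 bool, what is visible of it) and "bbox" ([left, top, width, height] in pixels, round what is visible of it).
- spot_point(thing, camera): "pixel" ([column, row] in pixels: a listed point, or the origin of a listed thing).
The state is a dict: "clock": time; "q": joint angles; "qd": joint speeds; "joint_torque": joint torques, N m; "tool_pos": TCP position; "eef_rot": TCP orientation; "contact_force": force on the tool from outside, world axes, zero at the start; "moment": the same for the moment, N m; "opening": opening from 0.0 (shut) to 1.0 (fully open).
Only numpy, scipy, OpenCV 4.12 (cv2) and the standard library are available. Lean on these libraries where they do the work, as an engineer would, in place of code of your own. Each camera call takes 0.05 s, during which the arm holds its last target.

## Task

On the aluminium fixture plate, push the smaller of the two flat brass end caps across the plate with the fingertips until it drops into the large round recess and lies fully home and flat; slide it only, never lift it off the plate. Then push the steel hold-down bar round on its pivot until it is against its stop, over the cap. Leave the larger cap and everything else on the bench where they are, and finish clear of everything.

Things in the scene. Friction and masses are not known exactly. Their poses are not given: they have to be found in the camera images.
- fixture: Fixed aluminium plate 200 (its x) x 260 (its y) x 25 mm thick, turned up to about 15 degrees. Origin: centre of its underside on the bench; z up. Its flat top, the deck, is 25 mm above the bench and carries both caps, the upright handle and the bar's pivot post. A second, smaller blind hole (24 mm across) at x = -60, y = -50 mm is not used. Both caps start on the +y half, the recess, bar and handle on the -y half.
- recess (a point): Centre of the mouth of the large round recess, at deck height; at x = 0, y = -45 mm in the plate's frame, axes as the plate's. The recess is 42 mm across and 9 mm deep with a flat floor faced with dark rubber and a 1 mm chamfer.
- cap_center (a point): Centre (half-way up) of the loose smaller brass end cap, a flat disc 38 mm in diameter and 10 mm thick with a dark 8 mm dot in the middle of its top, about 95 g. It starts lying flat on the deck, at x about -55 or +55 mm, y +45 to +95 mm in the plate's frame; the larger cap has the other place. Its centre is 5 mm above the deck when on it, 4 mm below the deck when home in the recess (its top then 1 mm proud).
- spare_center (a point): Centre of the larger brass end cap, loose, 52 mm in diameter, 10 mm thick, also with a dark dot; too large for the recess. Leave it.
- bar (a joint): Angle (rad) of the steel hold-down bar about its upright pivot. 0: against its stop, pointing along the plate's -x from the pivot straight across the middle of the recess. Positive is counter-clockwise seen from above; at pi/2 it points along the plate's -y. It starts parked at 1.2 to 1.9, clear of the recess, turns with light friction (about 1 N at its end) and stays where it is left.
- bar_pivot (a point): On the pivot axis, at half the bar's height (12 mm above the deck); at x = +60, y = -45 mm in the plate's frame. The bar is 16 mm wide, 14 mm high, reaches 70 mm from the pivot axis, with its underside 5 mm above the deck; round its pivot is a boss 26 mm across, and the post stands 26 mm above the deck.
- bar_end (a point): On the bar's centre line, half its height, 60 mm from the pivot axis (10 mm short of the bar's end). At bar angle 0 it is over the centre of the recess. A stub 10 mm wide on the bar's other side reaches 19 mm from the axis and, at angle 0, rests on the stop, a 6 mm pin 18 mm tall on the deck at x = +76, y = -53 mm in the plate's frame.
- handle_center (a point): Middle of a loose wooden knife handle with brass ferrule, standing upright on the deck, 32 mm thick and 102 mm tall (centre about 50 mm above the deck), at about x = -75, y = -105 mm in the plate's frame. Leave it standing.
- blank_a: Loose dark wooden handle blank with brass ferrule lying on the bench to the left, 121 x 30 x 22 mm, long along its x; origin at its underside. Leave it.
- blank_b: Loose wooden handle blank of the same size lying on the bench to the right. Leave it.
- glue: White glue bottle, 48 mm across, 130 mm tall, standing left of the plate; origin at its underside. Leave it.
- ferrule: Loose brass ring 36 mm across, 22 mm high, on the bench to the right; origin at its underside. Leave it.
- cap: The same smaller cap; origin at the centre of its underside, z up through its top.

How it is judged:
On the way, in this order (a step that is already met when the one before it is completed fails the run):
1. the smaller cap lies flat and fully home in the large recess (horizontal distance between cap_center and recess below 0.005 m and z of cap_center in the frame of recess below -0.0015 m and angle between cap_center's own z axis and vertical below 0.08 rad), for 0.2 s.
2. the hold-down bar is swung against its stop, over the cap (value of joint bar below 0.12 rad), for 0.2 s.
At the end, for the whole second after the job is handed in: The smaller cap is in the large recess (within 5 mm of its centre, its own centre at least 1.5 mm below the deck, flat within 0.08 rad) and at rest; the bar is within 0.12 rad of its stop; the upright handle still stands (all of step 1 and value of joint bar below 0.12 rad and linear speed of cap below 0.02 m/s and angle between handle_center's own z axis and vertical below 0.1 rad); the robot touches nothing.
It fails at once if the smaller cap is lifted (its centre more than 6 mm above where it lies on the deck) (z of cap_center in the frame of recess above 0.011 m).
It fails at once if the larger cap is moved more than 15 mm (distance of spare_center from where it was at the start of the episode above 0.015 m).
It fails at once if the upright handle is moved more than 15 mm (distance of handle_center from where it was at the start of the episode above 0.015 m).
It fails at once if another loose thing on the bench is moved more than 15 mm (distance of any of blank_a, blank_b, glue, ferrule from where it was at the start of the episode above 0.015 m).
It also fails if it takes over 58 s, if anything falls off the work surface, if the arm or the gripper's body presses on something with over 40 N, if the wrist force passes 120 N, or if a joint passes its speed limit or range.

## Working session

There is one attempt and no reset: what is moved stays moved. The work goes in short steps, Python scripts to look and compute and a tool call to move; the robot and the scene stay as the last step left them, time stands still between calls to the robot, and variables do not carry over. Pictures are saved under pics/ and viewed, and the job is handed in when it is done.

Besides the shell and the picture viewer there is one more tool, called after ">>>" as name(argument=value, ...), one argument or row to a line, values as JSON. apply_moves: Moves the arm, as the interface text tells. Its arguments: {"type":"object","properties":{"delta_pos":{"type":"array"},"yaw":{"type":"array"},"gripper":{"type":"array"},"force":{"type":"number"}},"required":["delta_pos","yaw","gripper"]}

```bash
ls; mkdir -p pics; python3 - <<'E'
from plant import *
import cv2
s=get_state();print(s)
print(nose_length if not callable(nose_length) else nose_length())
for n in("top","side"):
    print(n,camera_params(n)); cv2.imwrite(f"pics/{n}0.png",snapshot(n)[:,:,::-1])
    for t in("recess","cap_center","spare_center","bar_pivot","bar_end","handle_center","fixture","glue","ferrule"):
        print(t,[(r['pixel'],round(r['score'],2)) for r in spot_point(t,n)[:3]])
E
```

```text
pics
{'clock': 0.0, 'q': array([-1.26019991,  0.68997843, -0.194542  ,  1.56636755,  0.15732369,
        0.90248153, -0.215128  ]), 'qd': array([-0.00147336,  0.00094724,  0.00051751,  0.00017476,  0.00117325,
        0.00036887, -0.0004412 ]), 'joint_torque': array([ 1.44397873e-04, -5.27559972e+01, -1.26691114e+00, -1.53425592e+01,
       -5.25930827e-02,  6.50520204e-03,  1.72060008e-04]), 'tool_pos': array([0.17066586, 0.60060823, 0.25190792]), 'eef_rot': array([ 0.09686805,  0.70039263, -0.09816531,  0.7003073 ]), 'contact_force': array([-0.70585313, -0.66881229, -0.12053547]), 'moment': array([ 0.01677277, -0.00765911, -0.04821176]), 'opening': 1.0002384206450168}
0.014
top {'fovy': 50.2904129200302, 'cx': 316.8263569212555, 'cy': 239.31680838555027, 'position': array([4.70743535e-01, 9.00711883e-04, 1.28492943e+00]), 'orientation': array([ 0.71294794, -0.69994069,  0.03424209, -0.02481424])}
recess [([312.8, 239.7], 0.61)]
cap_center [([264.7, 220.6], 0.74), ([309.2, 215.7], 0.33)]
spare_center [([268.9, 259.5], 0.89), ([293.4, 243.1], 0.55)]
bar_pivot [([310.4, 214.1], 0.67), ([341.6, 264.8], 0.53)]
bar_end [([333.0, 218.0], 0.57)]
handle_center [([341.1, 266.2], 0.58)]
fixture [([294.5, 242.3], 0.6)]
glue [([159.3, 192.4], 0.7)]
ferrule [([459.4, 307.6], 0.59)]
side {'fovy': 56.24998345766364, 'cx': 323.3388438826703, 'cy': 245.53535105220254, 'position': array([ 0.26048541, -0.76678368,  0.65557827]), 'orientation': array([ 0.86722121, -0.18614306,  0.08607373, -0.45372838])}
recess [([319.9, 260.8], 0.9)]
cap_center [([314.7, 229.5], 0.6)]
spare_center [([283.4, 240.0], 0.71)]
bar_pivot [([344.4, 255.5], 0.8)]
bar_end [([352.3, 263.0], 0.78)]
handle_center [([305.2, 269.7], 0.64), ([343.7, 254.8], 0.42)]
fixture [([314.9, 261.1], 0.7)]
glue [([302.2, 193.4], 0.61)]
ferrule [([331.0, 427.9], 0.63), ([313.2, 228.0], 0.49)]
```

View pics/top0.png

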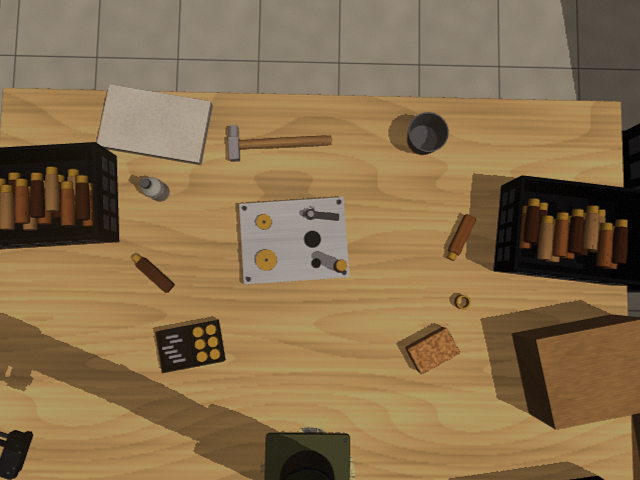

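View pics/side0.png

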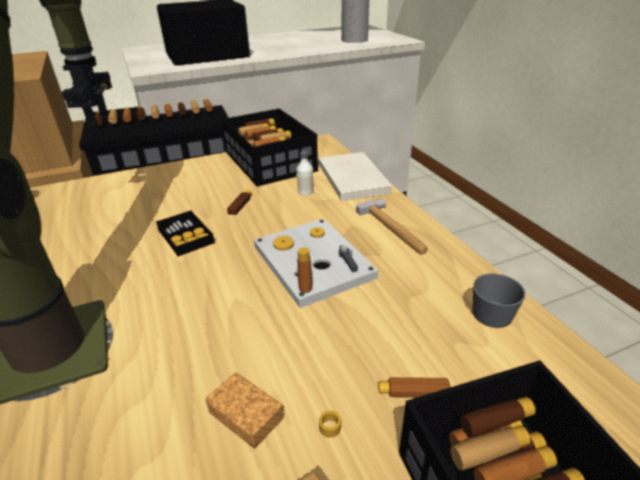

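```bash
python3 - <<'E'
import cv2
a=cv2.imread("pics/top0.png")[185:295,225:365]
cv2.imwrite("pics/top0z.png",cv2.resize(a,None,fx=5.5,fy=5.4,interpolation=cv2.INTER_CUBIC))
a=cv2.imread("pics/side0.png")[210:310,245:385]
cv2.imwrite("pics/side0z.png",cv2.resize(a,None,fx=5.5,fy=5.5,interpolation=cv2.INTER_CUBIC))
E
```

```text
(no output)
```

View pics/top0z.png

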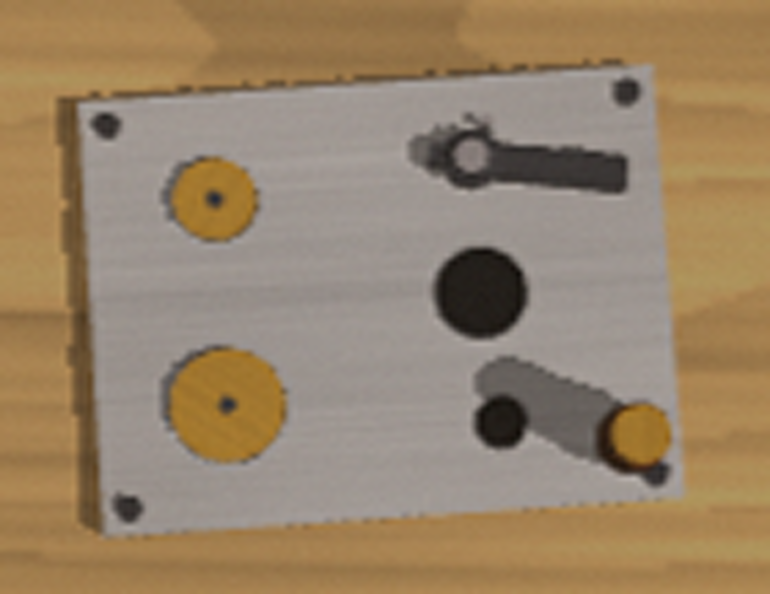

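View pics/side0z.png

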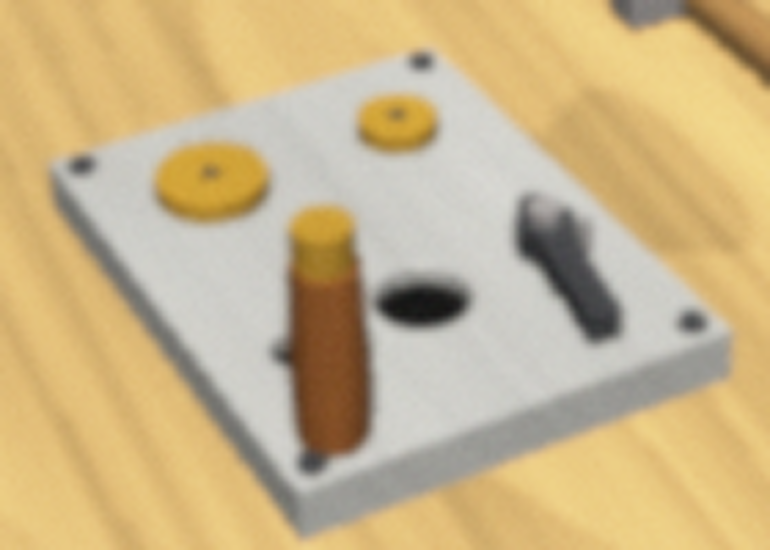

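```bash
cat > h.py <<'E'
import numpy as np, cv2
from scipy.spatial.transform import Rotation as R
from scipy.optimize import least_squares
from plant import *
def cam(n):
    c=camera_params(n); f=240/np.tan(np.radians(c['fovy']/2)); return c,f,R.from_quat(c['orientation']).as_matrix()
def proj(n,P):
    c,f,M=cam(n); p=(np.atleast_2d(P)-c['position'])@M; return np.c_[c['cx']+f*p[:,0]/p[:,2],c['cy']+f*p[:,1]/p[:,2]]
def unproj(n,px,z):
    c,f,M=cam(n); d=M@np.array([(px[0]-c['cx'])/f,(px[1]-c['cy'])/f,1]); return c['position']+d*(z-c['position'][2])/d[2]
def zt(X,Y): return [225+(X+.5)/5.5-.5,185+(Y+.5)/5.4-.5]
def zs(X,Y): return [245+(X+.5)/5.5-.5,210+(Y+.5)/5.5-.5]
def w(pose,P):
    x,y,a=pose;P=np.atleast_2d(P).astype(float);c,s=np.cos(a),np.sin(a)
    return np.c_[x+c*P[:,0]-s*P[:,1],y+s*P[:,0]+c*P[:,1],P[:,2]]
E
cat > fit.py <<'E'
from h import *
pl=np.array([[.1,.13,.025],[.1,-.13,.025],[-.1,-.13,.025],[-.1,.13,.025],[0,-.045,.025],[-.06,-.05,.025]])
t=np.array([zt(78,101),zt(652,66),zt(685,497),zt(105,536),zt(481,292),zt(500,421)])
s=np.array([zs(425,50),zs(733,334),zs(302,491),zs(50,165)])
for use in("t","s","ts"):
    def r(p):
        o=[]
        if "t" in use:o.append(proj("top",w(p,pl))-t)
        if "s" in use:o.append(proj("side",w(p,pl[:4]))-s)
        return np.concatenate(o).ravel()
    q=least_squares(r,[.48,.06,0],x_scale=[.01,.01,.1]); print(use,q.x,np.round(q.fun.reshape(-1,2),1).tolist())
    if use=="t": p=q.x
def inv(P):
    c,s_=np.cos(p[2]),np.sin(p[2]);d=P[:2]-p[:2];return np.round([c*d[0]+s_*d[1],-s_*d[0]+c*d[1]],4)
for nm,xy,z in(("cap",zt(214,199),.035),("spare",zt(227,404),.035),("post",zt(472,154),.051),("barend",zt(628,174),.044),("handletop",zt(640,435),.127)):
    P=unproj("top",xy,z);print(nm,P.round(4),inv(P))
for nm,xy,z in(("cap",zs(398,115),.035),("spare",zs(210,173),.035)):
    P=unproj("side",xy,z);print(nm,P.round(4),inv(P))
print("recess",w(p,[[0,-.045,.025]]))
M=R.from_quat(get_state()['eef_rot']).as_matrix();print(M.round(3))
E
python3 fit.py
```

```text
t [0.57400456 0.04197601 0.08625924] [[0.1, 0.0], [0.1, -0.4], [0.0, 0.1], [-0.2, 0.1], [-0.1, -0.0], [0.1, 0.2]]
s [0.57282524 0.04293583 0.09473796] [[0.7, -0.6], [0.3, -0.7], [-0.3, 0.8], [-0.8, -0.1]]
ts [0.57346351 0.0423036  0.08996522] [[-0.2, 0.4], [-0.2, -0.3], [0.0, 0.1], [-0.2, 0.5], [-0.2, 0.1], [0.1, 0.3], [1.3, -0.5], [0.6, -0.4], [-0.2, 0.8], [-0.3, -0.2]]
cap [0.6171 0.117  0.035 ] [0.0494 0.071 ]
spare [0.524  0.1087 0.035 ] [-0.0441  0.0708]
post [0.6379 0.0021 0.051 ] [ 0.0602 -0.0452]
barend [ 0.6311 -0.0674  0.044 ] [ 0.0474 -0.1139]
handletop [ 0.5102 -0.0694  0.127 ] [-0.0732 -0.1054]
cap [0.6168 0.1179 0.035 ] [0.0492 0.072 ]
spare [0.5225 0.1102 0.035 ] [-0.0454  0.0725]
recess [[ 0.57788141 -0.00285668  0.025     ]]
[[ 0.     0.273  0.962]
 [ 0.     0.962 -0.273]
 [-1.     0.     0.   ]]
```

>>> apply_moves(
  delta_pos=[
    [0, -29.3, 56.3],
    [0, -29.3, 56.3],
    [0, -29.3, 56.3],
    [0, -29.3, 56.3],
    [0, -29.3, 56.3],
    [0, -29.3, 56.3],
    [0, -29.3, 56.3],
    [0, -29.3, 56.3],
    [0, -29.3, 56.3],
    [0, -29.3, 56.3],
  ],
  yaw=[1.61, 1.61, 1.61, 1.61, 1.61, 1.61, 1.61, 1.61, 1.61, 1.61],
  gripper=[25, 25, 25, 25, 25, 25, 25, 25, 25, 25],
)

```text
clock: 1.83
tool_pos: [0.475, 0.3138, 0.253]
eef_rot: [0.491, 0.51, -0.49, 0.509]
contact_force: [0.9, 0.6, 0.0]
opening: 0.267
```

```bash
cat > tgt.py <<'E'
import sys
from h import *
def tgt(x,y,z,zang=None):
    s=get_state();M=R.from_quat(s['eef_rot']).as_matrix()
    d=M.T@(np.array([x,y,z])-s['tool_pos'])
    a=np.arctan2(M[1,2],M[0,2]); yaw=0 if zang is None else (a-np.radians(zang)+np.pi)%(2*np.pi)-np.pi
    print("t",s['clock'],"pos",s['tool_pos'].round(4),"zang",np.degrees(a).round(2),"xaxis",M[:,0].round(3),"F",s['contact_force'].round(1),"op",round(s['opening'],3),"q",s['q'].round(2))
    print("delta cm",(d*100).round(2),"yaw",round(yaw,3))
if __name__=="__main__": tgt(*map(float,sys.argv[1:]))
E
python3 tgt.py .6325 .165 .2519 -108
```

```text
t 1.8333 pos [0.475  0.3138 0.253 ] zang -87.82 xaxis [ 0.     0.001 -1.   ] F [0.9 0.6 0. ] op 0.267 q [-0.74  0.61  0.12  1.75 -0.1   0.78 -0.53]
delta cm [ 0.11 15.17 15.47] yaw 0.352
```

>>> apply_moves(
  delta_pos=[
    [0, 15.17, 15.47],
    [0, 15.17, 15.47],
    [0, 15.17, 15.47],
    [0, 15.17, 15.47],
    [0, 15.17, 15.47],
    [0, 15.17, 15.47],
    [10, 15.17, 15.47],
    [16, 15.17, 15.47],
    [16, 15.17, 15.47],
    [16, 15.17, 15.47],
  ],
  yaw=[0.352, 0.352, 0.352, 0.352, 0.352, 0.352, 0.352, 0.352, 0.352, 0.352],
  gripper=[25, 25, 25, 25, 25, 25, 25, 25, 25, 25],
)

```text
clock: 2.67
tool_pos: [0.6316, 0.1652, 0.0905]
eef_rot: [-0.572, -0.416, 0.572, -0.415]
contact_force: [0.3, -0.0, -0.4]
opening: 0.248
```

```bash
python3 tgt.py .6325 .165 .043 -108.07; python3 - <<'E'
from h import *
for n,(a,b,c,d) in(("top",(185,295,225,365)),("side",(190,300,235,375))):
    im=snapshot(n)[a:b,c:d,::-1]; cv2.imwrite(f"pics/{n}1z.png",cv2.resize(im,None,fx=5.5,fy=5.4,interpolation=cv2.INTER_CUBIC))
E
```

```text
t 2.6667 pos [0.6316 0.1652 0.0905] zang -107.98 xaxis [-0.001  0.001 -1.   ] F [ 0.3 -0.  -0.4] op 0.248 q [-0.4   0.94  0.15  1.6  -0.21  0.62 -0.46]
delta cm [ 4.75  0.1  -0.01] yaw 0.002
```

View pics/side1z.png

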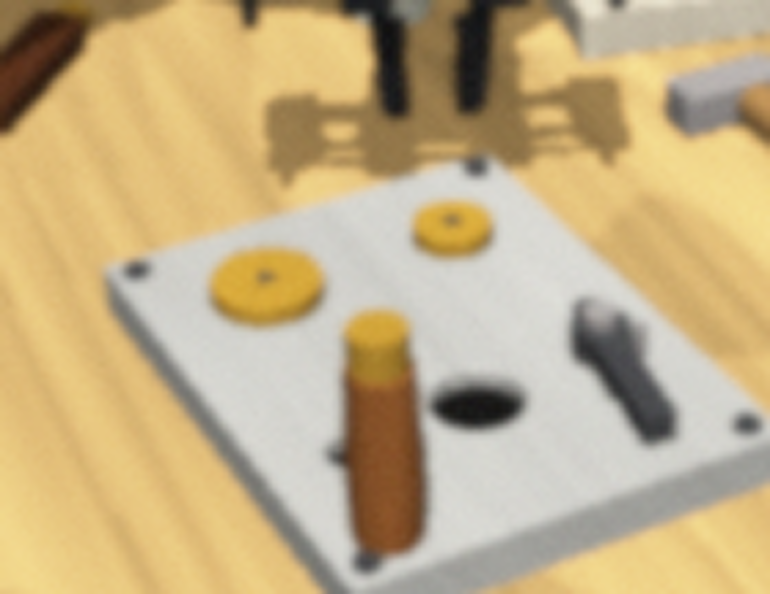

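View pics/top1z.png

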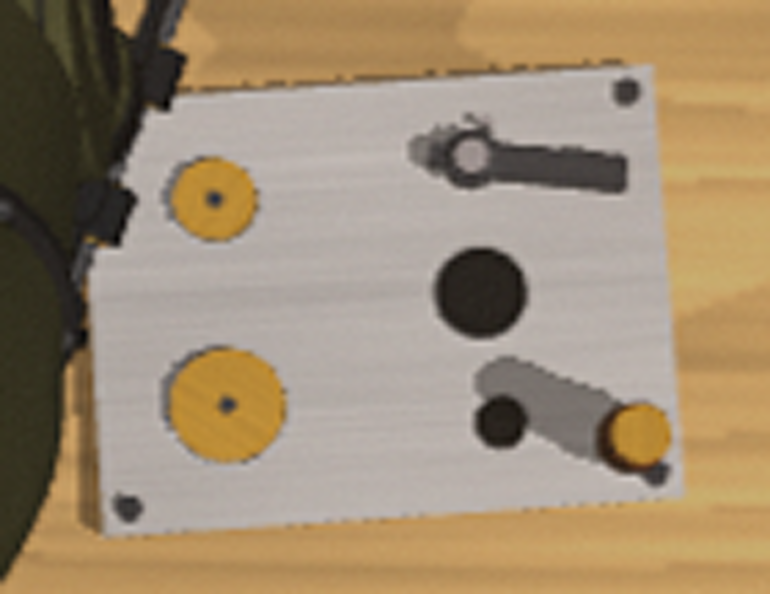

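>>> apply_moves(
  delta_pos=[
    [4.75, 0.1, 0],
    [4.75, 0.1, 0],
    [4.75, 0.1, 0],
    [4.75, 0.1, 1.0],
    [4.75, 0.1, 2.0],
    [4.75, 0.1, 2.0],
  ],
  yaw=[0, 0, 0, 0, 0, 0],
  gripper=[25, 25, 25, 25, 25, 25],
)

```text
clock: 3.27
tool_pos: [0.622, 0.1414, 0.0412]
eef_rot: [-0.568, -0.416, 0.577, -0.414]
contact_force: [0.2, -0.2, 0.5]
opening: 0.254
```

```bash
python3 tgt.py .5856 .0212 .043 -108.07; python3 - <<'E'
from h import *
for n,(a,b,c,d) in(("side",(200,280,275,375)),):
    im=snapshot(n)[a:b,c:d,::-1]; cv2.imwrite(f"pics/{n}2z.png",cv2.resize(im,None,fx=7,fy=7,interpolation=cv2.INTER_CUBIC))
E
```

```text
t 3.2667 pos [0.622  0.1414 0.0412] zang -108.14 xaxis [-0.011 -0.005 -1.   ] F [ 0.2 -0.2  0.5] op 0.254 q [-0.36  1.    0.13  1.64 -0.21  0.52 -0.43]
delta cm [-0.09  0.28 12.55] yaw -0.001
```

View pics/side2z.png

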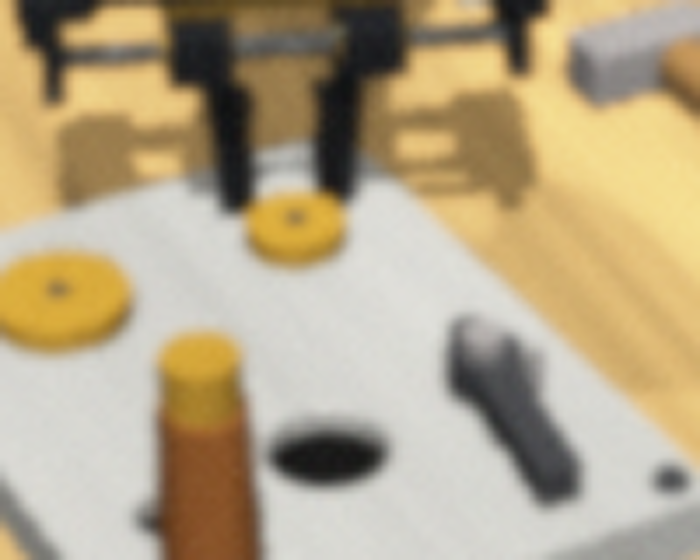

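>>> apply_moves(
  delta_pos=[
    [-0.15, 0.28, 0.2],
    [-0.15, 0.28, 0.9],
    [-0.15, 0.28, 1.8],
    [-0.15, 0.28, 2.7],
    [-0.15, 0.28, 3.7],
    [-0.15, 0.28, 4.7],
    [-0.15, 0.28, 5.7],
    [-0.15, 0.28, 6.7],
    [-0.15, 0.28, 7.5],
    [-0.15, 0.28, 8.0],
  ],
  yaw=[0, 0, 0, 0, 0, 0, 0, 0, 0, 0],
  gripper=[25, 25, 25, 25, 25, 25, 25, 25, 25, 25],
)

```text
clock: 4.15
tool_pos: [0.5994, 0.0638, 0.0429]
eef_rot: [-0.569, -0.416, 0.577, -0.413]
contact_force: [0.8, 0.3, 1.4]
opening: 0.254
```

```bash
python3 tgt.py .5856 .0212 .043 -108.07; cat > look.py <<'E'
import sys
from h import *
k=sys.argv[1]
for n,(a,b,c,d) in(("side",(200,310,275,385)),("top",(185,295,235,365))):
    im=snapshot(n)[a:b,c:d,::-1]; cv2.imwrite(f"pics/{n}{k}z.png",cv2.resize(im,None,fx=5,fy=5,interpolation=cv2.INTER_CUBIC))
    for t in("cap_center","recess"): print(n,t,[(r['pixel'],round(r['score'],2)) for r in spot_point(t,n)[:2]])
E
python3 look.py 3
```

```text
t 4.15 pos [0.5994 0.0638 0.0429] zang -108.2 xaxis [-0.012 -0.004 -1.   ] F [0.8 0.3 1.4] op 0.254 q [-0.24  0.97  0.1   1.76 -0.19  0.44 -0.33]
delta cm [0.03 0.02 4.48] yaw -0.002
side cap_center [([317.5, 246.2], 0.61)]
side recess [([320.3, 258.9], 0.93), ([312.4, 261.9], 0.24)]
top cap_center [([293.2, 228.7], 0.42)]
top recess [([311.6, 240.2], 0.73)]
```

View pics/side3z.png

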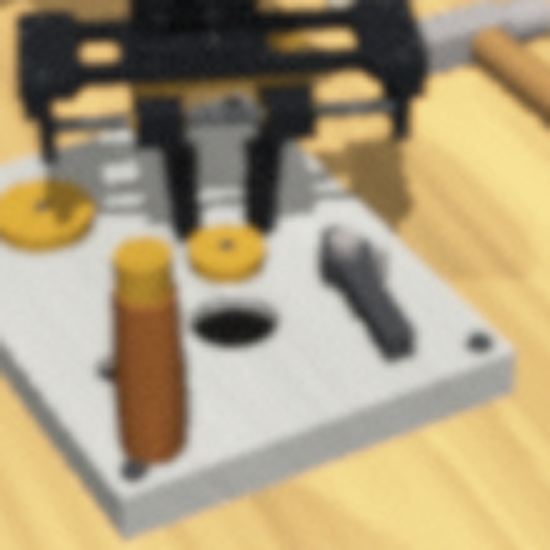

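View pics/top3z.png

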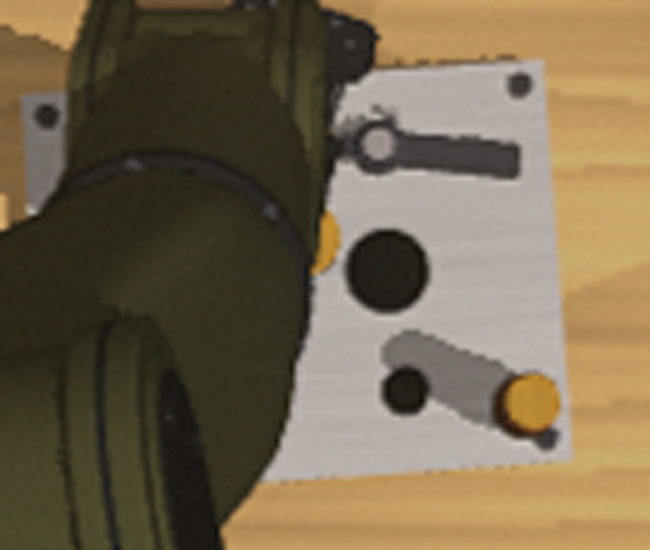

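```bash
python3 - <<'E'
from h import *
P=unproj("side",[275+228.5/5-.5,200+245.5/5-.5],.035);t=np.array([.5994,.0638]);d=np.array([-.312,-.950]);e=np.array([d[1],-d[0]])
print(P,(P[:2]-t)@d,(P[:2]-t)@e)
Q=unproj("side",[275+235.5/5-.5,200+323/5-.5],.025);print(Q, (Q-P)[:2]@d,(Q-P)[:2]@e)
E
```

```text
[0.59294928 0.0417015  0.035     ] 0.023006201298099743 -0.0007665439105777458
[ 0.57673551 -0.00350492  0.025     ] 0.04800479064995237 0.001298679109874873
```

>>> apply_moves(
  delta_pos=[
    [0, 0, 0.5],
    [0, 0, 1.0],
    [0, 0, 1.5],
    [0, 0, 2.0],
    [0, 0, 2.3],
    [0, 0, 2.6],
    [0, 0, 2.9],
    [0, 0, 3.2],
    [0, 0, 3.5],
    [0, 0, 3.8],
  ],
  yaw=[0, 0, 0, 0, 0, 0, 0, 0, 0, 0],
  gripper=[25, 25, 25, 25, 25, 25, 25, 25, 25, 25],
)

```text
clock: 5.28
tool_pos: [0.588, 0.0299, 0.043]
eef_rot: [-0.568, -0.417, 0.576, -0.414]
contact_force: [-0.4, -0.0, 0.2]
opening: 0.252
```

```bash
python3 tgt.py .5856 .0212 .043 -108.07; python3 look.py 4
```

```text
t 5.2833 pos [0.588  0.0299 0.043 ] zang -108.07 xaxis [-0.011 -0.003 -1.   ] F [-0.4 -0.   0.2] op 0.252 q [-0.18  0.96  0.08  1.8  -0.17  0.4  -0.29]
delta cm [0.   0.04 0.9 ] yaw 0.0
side cap_center [([315.5, 255.6], 0.61)]
side recess []
top cap_center []
top recess [([311.3, 241.5], 0.64)]
```

View pics/side4z.png

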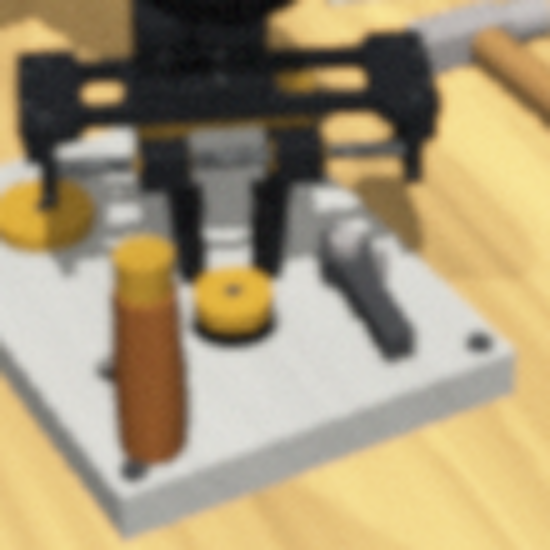

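View pics/top4z.png

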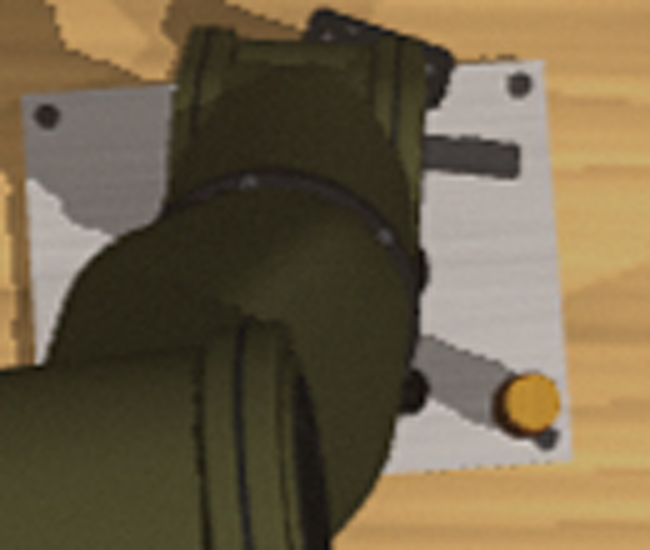

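Centred laterally, about 9 mm short and still on the deck. Last slow push.

>>> apply_moves(
  delta_pos=[
    [0, 0.04, 0.4],
    [0, 0.04, 0.6],
    [0, 0.04, 0.8],
    [0, 0.04, 0.9],
    [0, 0.04, 1.0],
    [0, 0.04, 1.1],
    [0, 0.04, 1.1],
    [0, 0.04, 1.1],
  ],
  yaw=[0, 0, 0, 0, 0, 0, 0, 0],
  gripper=[25, 25, 25, 25, 25, 25, 25, 25],
)

```text
clock: 6.25
tool_pos: [0.5849, 0.0196, 0.043]
eef_rot: [-0.568, -0.417, 0.576, -0.414]
contact_force: [-0.1, 0.1, -0.7]
opening: 0.251
```

```bash
python3 tgt.py .5856 .0212 .043 -108.07; python3 look.py 5
```

```text
t 6.25 pos [0.5849 0.0196 0.043 ] zang -108.06 xaxis [-0.012 -0.003 -1.   ] F [-0.1  0.1 -0.7] op 0.251 q [-0.16  0.95  0.08  1.81 -0.16  0.4  -0.27]
delta cm [-0.    0.01 -0.17] yaw 0.0
side cap_center [([321.9, 264.8], 0.67)]
side recess [([323.3, 261.7], 0.84)]
top cap_center []
top recess [([314.7, 241.3], 0.84)]
```

View pics/side5z.png

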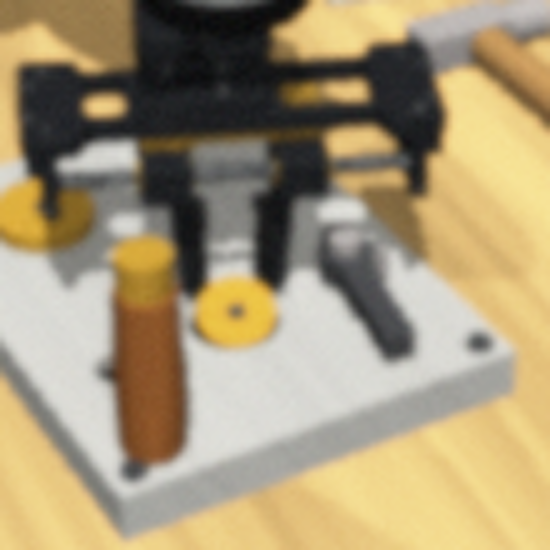

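>>> apply_moves(
  delta_pos=[
    [0, 0, 0.1],
    [0, 0, 0.2],
    [0, 0, 0.3],
    [0, 0, 0.4],
    [0, 0, 0.5],
    [0, 0, 0.5],
    [0, 0, 0.5],
  ],
  yaw=[0, 0, 0, 0, 0, 0, 0],
  gripper=[25, 25, 25, 25, 25, 25, 25],
)

```text
clock: 7.13
tool_pos: [0.5842, 0.0177, 0.0433]
eef_rot: [-0.569, -0.418, 0.575, -0.414]
contact_force: [0.9, 6.3, 0.8]
opening: 0.253
```

```bash
python3 tgt.py .5856 .0212 .043 -108.07; python3 look.py 6
```

```text
t 7.1333 pos [0.5842 0.0177 0.0433] zang -107.94 xaxis [-0.01  0.   -1.  ] F [0.9 6.3 0.8] op 0.253 q [-0.15  0.95  0.07  1.81 -0.16  0.39 -0.27]
delta cm [ 0.03  0.02 -0.37] yaw 0.002
side cap_center [([322.3, 259.9], 0.5)]
side recess [([317.9, 260.3], 0.98)]
top cap_center []
top recess [([312.9, 241.0], 0.95), ([159.6, 192.0], 0.48)]
```

View pics/side6z.png

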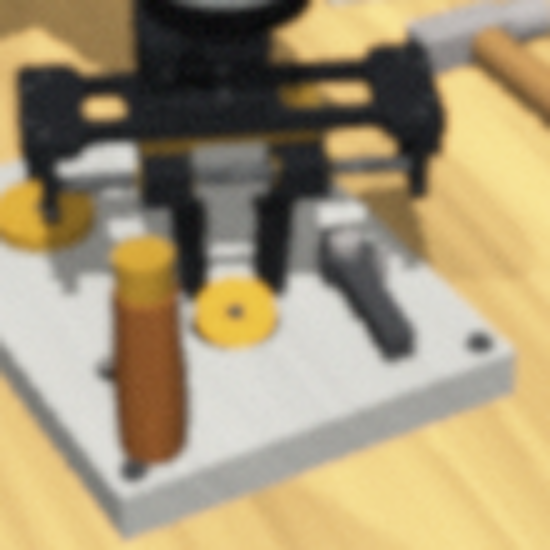

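>>> apply_moves(
  delta_pos=[
    [0, 0, -0.5],
    [0, 0, -1.0],
    [0, 0, -1.0],
  ],
  yaw=[0, 0, 0],
  gripper=[25, 25, 25],
)

```text
clock: 7.68
tool_pos: [0.5875, 0.028, 0.0432]
eef_rot: [-0.569, -0.418, 0.574, -0.414]
contact_force: [0.4, -0.5, 0.5]
opening: 0.248
```

```bash
python3 tgt.py .5856 .0212 .043 -108.07; python3 look.py 7
```

```text
t 7.6833 pos [0.5875 0.028  0.0432] zang -107.89 xaxis [-0.01  0.   -1.  ] F [ 0.4 -0.5  0.5] op 0.248 q [-0.17  0.95  0.08  1.8  -0.17  0.4  -0.28]
delta cm [0.02 0.02 0.71] yaw 0.003
side cap_center [([318.8, 263.1], 0.46)]
side recess [([323.1, 260.3], 0.82)]
top cap_center [([155.7, 274.7], 0.33)]
top recess [([312.1, 240.4], 0.82)]
```

View pics/side7z.png

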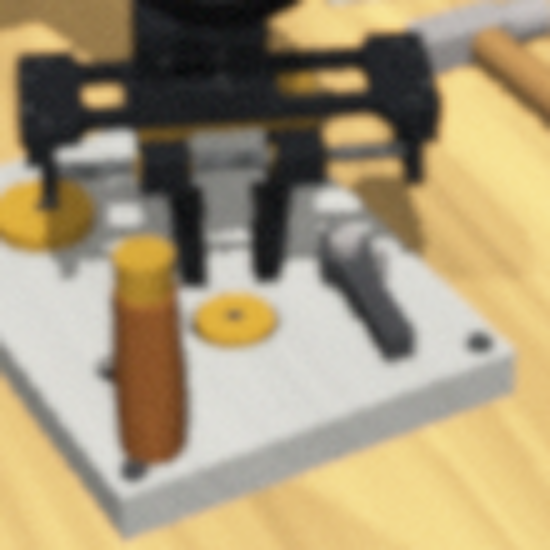

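```bash
cat > bar.py <<'E'
from h import *
pose=(.5738,.0421,.088)
print(proj("side",w(pose,[[0,-.045,.026]])),[275+234.5/5-.5,200+315.5/5-.5])
u=np.array([1,-1])/2**.5; v=np.array([1,1])/2**.5
piv=np.array([60,-45.])
def C(a,L=50,gap=0,hu=13,hv=8.5):
    n=np.array([np.sin(a),-np.cos(a)]); P=piv+L*np.array([-np.cos(a),-np.sin(a)])+(8+gap)*n
    c=-n; o=hu*np.sign(c@u)*u+hv*np.sign(c@v)*v
    # average near parallel
    return P-o
def W(xy): return w(pose,[[xy[0]/1e3,xy[1]/1e3,0]])[0][:2]
if __name__=="__main__":
    print("start",C(1.39,gap=14),W(C(1.39,gap=14)))
    for a in(1.39,1.2,1,.8,.6,.4,.2,0,-.05): print(a,C(a).round(1),W(C(a)).round(4))
E
python3 bar.py; python3 tgt.py .5875 .028 .103 -130
python3 - <<'E'
E
```

```text
[[321.86062361 263.4573364 ]] [321.4, 262.6]
start [  87.85356484 -101.32290676] [ 0.67021853 -0.0511097 ]
1.39 [ 74.1 -98.8] [ 0.6563 -0.0498]
1.2 [ 64.5 -97.7] [ 0.6467 -0.0495]
1 [ 54.9 -94.6] [ 0.6368 -0.0473]
0.8 [ 46.1 -89.6] [ 0.6276 -0.0431]
0.6 [ 26.4 -95. ] [ 0.6085 -0.0502]
0.4 [ 20.2 -87. ] [ 0.6016 -0.0428]
0.2 [ 15.8 -78. ] [ 0.5964 -0.0342]
0 [ 13.2 -68.2] [ 0.5929 -0.0247]
-0.05 [ 12.8 -65.7] [ 0.5924 -0.0222]
t 7.9833 pos [0.5872 0.0265 0.0432] zang -107.99 xaxis [-0.01  -0.001 -1.   ] F [ 0.4  0.3 -0.8] op 0.252 q [-0.17  0.95  0.08  1.8  -0.17  0.4  -0.28]
delta cm [-5.98 -0.07 -0.13] yaw 0.384
```

>>> apply_moves(
  delta_pos=[
    [-3.5, 0, -0.3],
    [-7, 0, 0],
    [-7, 4, 1.9],
    [-7, 8, 3.7],
    [-7, 10.3, 4.8],
    [-7, 10.3, 4.8],
    [-7, 10.3, 4.8],
    [-7, 10.3, 4.8],
  ],
  yaw=[0, 0, 0.1, 0.2, 0.3, 0.385, 0.385, 0.385],
  gripper=[25, 25, 10, 0, 0, 0, 0, 0],
  force=20,
)

```text
clock: 8.65
tool_pos: [0.6702, -0.0506, 0.1119]
eef_rot: [-0.637, -0.301, 0.645, -0.298]
contact_force: [0.3, -0.6, 0.3]
opening: 0.004
```

```bash
python3 tgt.py .6702 -.0511 .047 -130; python3 look.py 8
```

```text
t 8.65 pos [ 0.6702 -0.0506  0.1119] zang -129.91 xaxis [-0.012 -0.    -1.   ] F [ 0.3 -0.6  0.3] op 0.004 q [-0.1   0.94  0.21  1.52 -0.26  0.73 -0.47]
delta cm [ 6.48  0.09 -0.01] yaw 0.002
side cap_center [([320.5, 260.7], 0.62)]
side recess [([320.9, 263.2], 0.9), ([345.0, 253.9], 0.37)]
top cap_center []
top recess []
```

View pics/side8z.png

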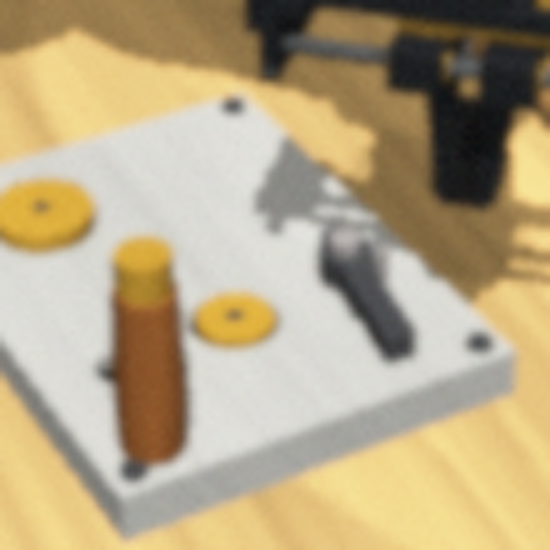

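View pics/top8z.png

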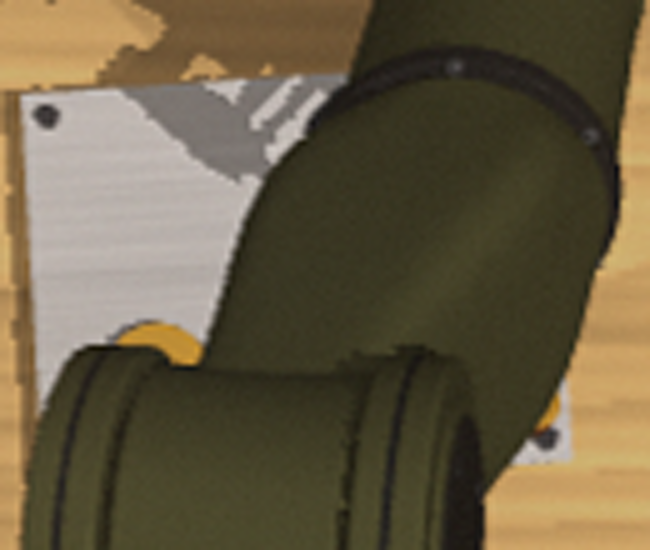

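>>> apply_moves(
  delta_pos=[
    [3.5, 0.09, 0],
    [6.48, 0.09, 0],
    [6.48, 0.09, 0],
    [6.48, 0.09, 0],
  ],
  yaw=[0, 0, 0, 0],
  gripper=[0, 0, 0, 0],
)

```text
clock: 9.28
tool_pos: [0.6692, -0.0503, 0.0465]
eef_rot: [-0.636, -0.302, 0.645, -0.297]
contact_force: [0.7, -0.7, 0.1]
opening: 0.008
```

```bash
python3 - <<'E'
from bar import *
s=get_state();M=R.from_quat(s['eef_rot']).as_matrix();print(s['tool_pos'],s['contact_force'])
for p in((80,-100),(74,-99),(65,-97.5),(55,-94.5),(46,-90),(38,-86),(30,-81),(23,-76),(17,-71),(14,-68),(13,-66)):
    print(p,(100*M.T@(np.r_[W(p),.047]-s['tool_pos'])).round(2))
E
```

```text
[[321.86062361 263.4573364 ]] [321.4, 262.6]
[ 0.66920795 -0.05030793  0.04653635] [ 0.7425237  -0.6974334   0.13100563]
(80, -100) [-0.04 -0.52  0.46]
(74, -99) [-0.03 -1.02  0.81]
(65, -97.5) [-0.01 -1.76  1.34]
(55, -94.5) [ 0.   -2.68  1.84]
(46, -90) [ 0.01 -3.63  2.15]
(38, -86) [ 0.03 -4.48  2.44]
(30, -81) [ 0.04 -5.4   2.65]
(23, -76) [ 0.05 -6.25  2.79]
(17, -71) [ 0.06 -7.03  2.86]
(14, -68) [ 0.06 -7.45  2.86]
(13, -66) [ 0.07 -7.66  2.79]
```

>>> apply_moves(
  delta_pos=[
    [0, -0.5, 0.5],
    [0, -1.0, 0.8],
    [0, -1.8, 1.3],
    [0, -2.7, 1.8],
    [0, -3.6, 2.15],
    [0, -4.5, 2.45],
    [0, -5.4, 2.65],
    [0, -6.2, 2.8],
    [0, -6.7, 2.8],
    [0, -7.0, 2.85],
  ],
  yaw=[0, 0, 0, 0, 0, 0, 0, 0, 0, 0],
  gripper=[0, 0, 0, 0, 0, 0, 0, 0, 0, 0],
)

```text
clock: 10.12
tool_pos: [0.5975, -0.0269, 0.0487]
eef_rot: [-0.636, -0.301, 0.645, -0.297]
contact_force: [1.9, -1.1, 0.2]
opening: 0.003
```

```bash
python3 look.py 9; python3 - <<'E'
from bar import *
s=get_state();M=R.from_quat(s['eef_rot']).as_matrix();print(s['tool_pos'],s['contact_force'])
for p in((17,-71),(14,-68),(13,-66),(13,-64)):
    print(p,(100*M.T@(np.r_[W(p),.047]-s['tool_pos'])).round(2))
E
```

```text
side cap_center [([319.2, 260.2], 0.52), ([240.1, 204.6], 0.36)]
side recess [([323.9, 260.8], 0.7), ([345.0, 254.1], 0.54)]
top cap_center []
top recess []
[[321.86062361 263.4573364 ]] [321.4, 262.6]
[ 0.59684444 -0.0270332   0.04733522] [ 0.22789086 -0.20599503 -1.16044812]
(17, -71) [ 0.03  0.02 -0.  ]
(14, -68) [ 0.04 -0.41 -0.  ]
(13, -66) [ 0.04 -0.62 -0.07]
(13, -64) [ 0.04 -0.76 -0.21]
```

View pics/side9z.png

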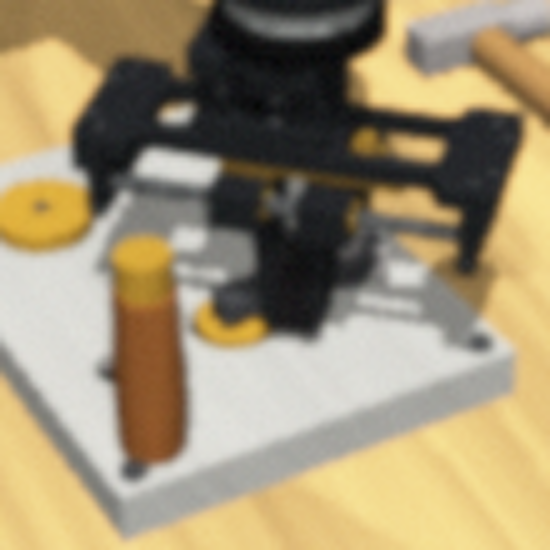

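Bar end is over the cap; press the last few mm to the stop, watching force.

>>> apply_moves(
  delta_pos=[
    [0, -0.2, 0],
    [0, -0.4, 0],
    [0, -0.5, -0.05],
    [0, -0.6, -0.1],
    [0, -0.6, -0.1],
  ],
  yaw=[0, 0, 0, 0, 0],
  gripper=[0, 0, 0, 0, 0],
)

```text
clock: 10.83
tool_pos: [0.5943, -0.0248, 0.0475]
eef_rot: [-0.637, -0.3, 0.645, -0.298]
contact_force: [2.9, -5.6, -2.9]
opening: 0.008
```

```bash
python3 look.py 10; python3 - <<'E'
from bar import *
s=get_state();M=R.from_quat(s['eef_rot']).as_matrix();print(s['tool_pos'],s['contact_force'])
for p in((13,-66),(13,-64),(13,-62),(20,-85)):
    print(p,(100*M.T@(np.r_[W(p),.047]-s['tool_pos'])).round(2))
E
```

```text
side cap_center [([318.2, 262.7], 0.41)]
side recess []
top cap_center []
top recess []
[[321.86062361 263.4573364 ]] [321.4, 262.6]
[ 0.59432009 -0.02478797  0.04754164] [ 3.04169304 -5.05530121 -2.0843706 ]
(13, -66) [ 0.06 -0.28 -0.06]
(13, -64) [ 0.06 -0.42 -0.2 ]
(13, -62) [ 0.06 -0.57 -0.34]
(20, -85) [0.05 1.56 0.79]
```

View pics/side10z.png

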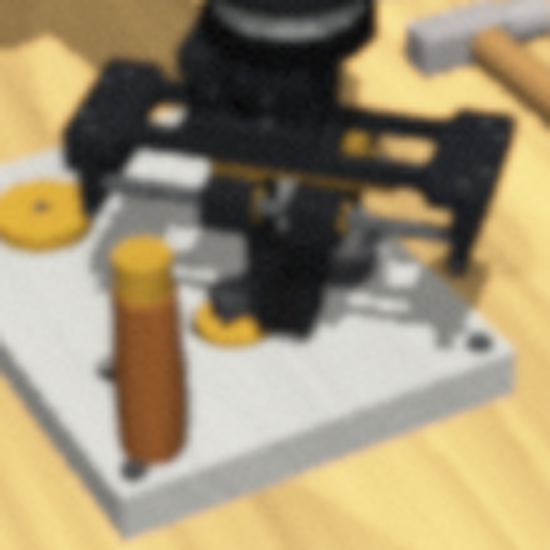

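>>> apply_moves(
  delta_pos=[
    [0, -0.42, -0.2],
    [0, -0.57, -0.34],
    [0, -0.57, -0.34],
    [0, -0.57, -0.34],
  ],
  yaw=[0, 0, 0, 0],
  gripper=[0, 0, 0, 0],
)

```text
clock: 11.47
tool_pos: [0.5942, -0.0243, 0.0478]
eef_rot: [-0.638, -0.295, 0.645, -0.3]
contact_force: [4.4, -9.9, -4.4]
opening: 0.006
```

```bash
 python3 - <<'E'
from bar import *
s=get_state();M=R.from_quat(s['eef_rot']).as_matrix();print(s['tool_pos'],s['contact_force'])
for p in((14,-68),(20,-85)):
    print(p,(100*M.T@(np.r_[W(p),.047]-s['tool_pos'])).round(2))
E
```

```text
[[321.86062361 263.4573364 ]] [321.4, 262.6]
[ 0.59419796 -0.02425336  0.04783373] [ 4.41168488 -9.9491867  -4.41262281]
(14, -68) [ 0.08 -0.03  0.04]
(20, -85) [0.09 1.6  0.81]
```

>>> apply_moves(
  delta_pos=[
    [0, 0.9, 0.4],
    [0, 1.6, 0.8],
    [-4, 1.6, 0.8],
    [-8, 1.6, 0.8],
    [-12, 1.6, 0.8],
    [-16, 1.6, 0.8],
    [-18, -2, -3],
    [-18, -5, -6],
    [-18, -8, -9],
    [-18, -11, -12],
  ],
  yaw=[0, 0, 0, 0, 0, 0, 0, 0, 0, 0],
  gripper=[0, 0, 0, 0, 0, 0, 0, 0, 0, 0],
)

```text
clock: 12.3
tool_pos: [0.5897, 0.1264, 0.2271]
eef_rot: [-0.638, -0.296, 0.645, -0.299]
contact_force: [1.0, 0.1, -0.3]
opening: 0.006
```

```bash
python3 tgt.py .5 .25 .25; python3 look.py 11
```

```text
t 12.3 pos [0.5897 0.1264 0.2271] zang -130.25 xaxis [-0.008 -0.008 -1.   ] F [ 1.   0.1 -0.3] op 0.006 q [-0.46  0.71  0.3   1.67 -0.26  0.81 -0.75]
delta cm [ -2.32 -14.83  -3.61] yaw 0
side cap_center [([317.1, 262.0], 0.66)]
side recess [([319.5, 261.8], 0.87), ([240.8, 205.3], 0.41)]
top cap_center [([313.4, 236.4], 0.62), ([157.8, 191.9], 0.35)]
top recess [([313.7, 240.5], 0.9)]
```

View pics/side11z.png

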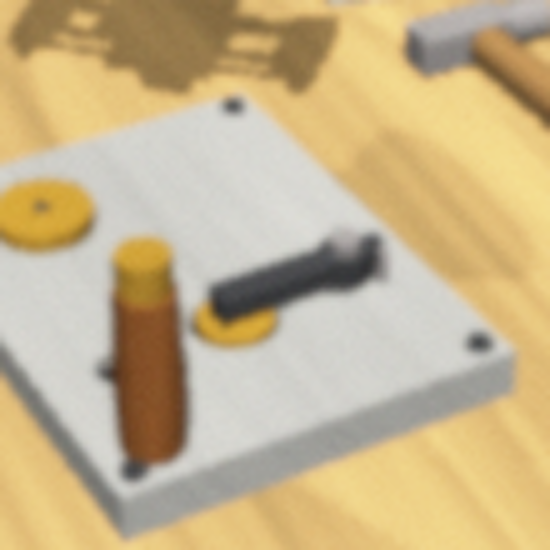

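View pics/top11z.png

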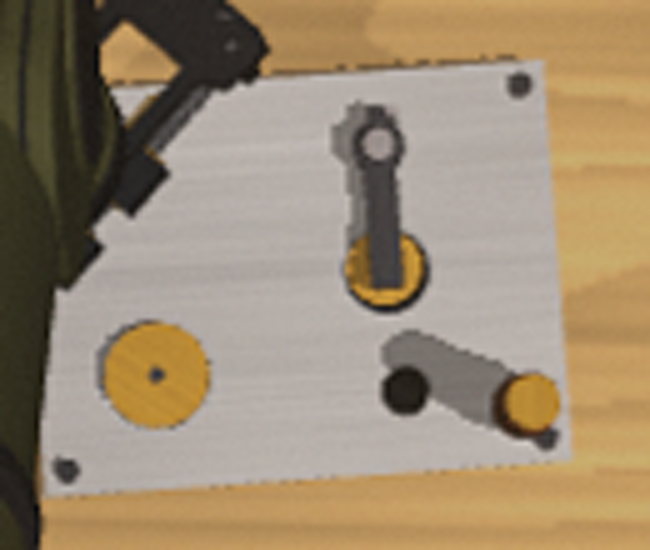

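```bash
python3 -c "
from plant import *
print(finish_job())"
```

```text
the job is handed in; nothing more can be done
None
```

The smaller cap is home in the large recess, and the bar is swung against its stop over it. I handed the job in at about 12.5 s of the 58 s allowed; no verdict is reported.

- **Cap:** I slid it along the deck between the part-open fingertips and never lifted it. It first jammed tilted at the recess rim, with about 6 N on the wrist. Backing the fingers off 1 cm let it drop flat. With the arm clear, the side view put its dot within about 1 px of the expected home position, and it looked flat. The final top view shows it in the recess and roughly concentric, with the bar covering part of it.
- **Bar:** I pushed it round with the closed fingertips until it stopped moving, with about 12 N on the wrist. The top view puts it within about 0.02 rad of straight across the recess.
- **Everything else:** The handle still stands, and the larger cap and handle look unmoved in the last pictures. I did not re-measure the blanks, glue bottle or ferrule; I planned every move to keep clear of them. The arm ended at z = 0.23 m touching nothing, with contact force at noise level.
- **Disagreements:** The point finder scattered by a few pixels on the cap and recess, and sometimes named the wrong thing. I relied on the enlarged pictures and my own fit of the plate's position instead. The two cameras agreed on that fit to within about 1–1.5 mm and 0.5°.

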